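# Close the filter cell: knurled cap on, find the keyways, hold it home

## Robot

A 6-joint arm with a two-finger parallel gripper is mounted at the origin on the work surface. World frame = base frame: x ahead of the robot, y to its left, z up, the work surface at z = 0. Lengths are in m, angles in degrees, forces in N, time in s.
With the tool pointing down it reaches from about 0.325 to 0.85 m from the base axis. Payload 15.5 kg.
Tool frame: the origin (TCP) lies at the very end of the fingers, on their centre line; the grasp point (between the pads) lies arm.grip_depth behind it (arm.grip_depth is the distance from the TCP to the grasp point, in m); z points along the fingers, y is the line along which they close (so a half turn about z gives the same grasp; the last joint's range is limited). The gripper opens to 91 mm and grips with 3 to 60 N. Pads are 32 mm wide; open, the fingers measure 118 mm over their backs; the gripper's body (76 mm by 178 mm) begins 60 mm behind the grasp point.
Start: joints at [70.273, 28.281, 77.091, -0, 74.628, -5.472], TCP at [0.154, 0.606, 0.214] pointing down, gripper open.
Joint ranges: [-166.48, 166.48], [-47.26, 123.95], [12.59, 153.08], [-70.14, 250.14], [6.76, 159.57], [-176.63, 176.63]. Speed limits (degrees/s): [108.29, 108.29, 147.25, 172.46, 172.46, 172.46].

## Interface

Orientations are given as a 3x3 rotation matrix whose columns are the frame's x, y, z axes.
In Python, from rig import arm gives the robot as it stands. Calls block until the motion is done:
- arm.move_to(position, orientation): joint-space move of the TCP to a pose.
- arm.move_l(position, orientation=None, feed=0.15): straight line of the TCP; orientation=None keeps the orientation; feed is the mean speed in m/s.
- arm.move_joints(angles): joint-space move.
- arm.grip(opening): finger opening in m; the grip force is fixed at half the most; returns when the fingers have stopped.
- arm.sleep(seconds).
- arm.solve_ik(position, orientation): joint angles nearest the present ones, or None.
- arm.snapshot(name): name is "scene" or "top" or "wrist"; returns the picture (480x640x3 uint8, red, green, blue); there is no depth.
- arm.get_calibration(name): a dict with "intrinsics" (3x3 intrinsics, pixels), "cam_to_world" (4x4, takes a point from camera to world coordinates). Camera axes: x right, y down, z forward; pixel columns grow to the right and rows downward; lengths in m; the calibration is good to about 2 mm. A picture is of the moment at which its call begins: read the wrist's pose just before it. get_calibration takes no time and is no camera call; for the wrist camera it gives the pose at the moment of the call.
A pose or a line that the arm cannot do raises arm.Unreachable and nothing moves.
- arm.sign_off(): hands the job in; it is judged then, once.
Readings, each from a call of its own:
- arm.current_t(): time.
- arm.current_joint_positions(): joint angles.
- arm.current_dq(): joint speeds.
- arm.current_tau(): joint torques, N m.
- arm.current_ee_pos(): TCP position.
- arm.current_tool_rot(): TCP orientation.
- arm.current_force(): force on the tool from outside, world axes, zero at the start.
- arm.current_torque(): the same for the moment, N m.
- arm.current_width(): finger opening in m.
- arm.current_grasp_force(): force on a finger pad.
Only numpy, scipy, OpenCV 4.12 (cv2) and the standard library are available. Lean on these libraries where they do the work, as an engineer would, in place of code of your own. Each camera call takes 0.05 s, during which the arm holds its last target. There are 200 camera calls.

## Task

The filter cell on the lab bench is loaded and must be closed: put its knurled cap, open side down, over the cell's spigot, turn it until the hidden keyways inside drop over the three pins, and push it fully home against the spring seal so that its rim is flush on the cell. The seal lifts the cap again if let go, so finish while holding: the program ends with the fingers still on the cap, keeping it pushed home. Leave the beaker, the jar and the dish where they are.

Things in the scene. Friction and masses are not known exactly. Their poses are not given: they have to be found in the camera images.
- cap_center (a point): Centre (half-way up) of the loose cap: plain aluminium cylinder 56 mm in diameter, 50 mm high, about 160 g, with fine upright knurling on its side and a flat closed top 6 mm thick. It starts standing on the bench, open side down; z is its axis, up. Its rim (underside) is 25 mm below this point.
- cap_rim (a point): Centre of the cap's open rim, 25 mm below its centre. Inside is a bore 35 mm wide, 44 mm deep, with three lengthwise keyways 11 mm wide, 120 degrees apart, open at the rim and as deep as the bore. They do not show from outside, and where they lie relative to this frame's x axis is not given: feel for them.
- cell_seat (a point): Centre of the flat top face of the fixed steel filter cell, 50 mm above the bench; z up. The cell is a round pot 76 mm in diameter (92 mm at its foot, with a small outlet stub on one side). Home: the cap's rim on this face, so the cap's centre 25 mm above this point.
- spigot_top (a point): Top centre of the cell's spigot, 38 mm above cell_seat, same axis. Spigot: 32 mm wide, tapering to 24 mm in its top 6 mm. Three round radial pins, 6 mm thick, 120 degrees apart at a yaw not given, reach 22 mm from the axis, upper sides 12 mm above cell_seat. An unkeyed cap rests on them and turns freely; within 120 degrees of turn, either way, it can drop (play about 0.12 rad each side).
- seal (a joint): Travel of the black rubber spring seal, a flat disc 45 mm in diameter round the foot of the spigot: 0 = up (6 mm above the cell's top face), 0.006 m = pressed flush by the cap. It pushes up with 2 N at 0 and 8 N at 0.006; let go, it lifts the cap about 6 mm off the cell.
- beaker: Bystander: empty glass beaker, 68 mm in diameter, 85 mm high; origin under its centre.
- reagent: Bystander: closed white jar with a screw cap, 60 mm in diameter, 130 mm high; origin under its centre.
- dish: Bystander: shallow white ceramic dish, 84 mm in diameter, 28 mm high; origin under its centre.
Not all that is in view belongs to the job. What is shaped like the part that bears cap_center but green is not meant.

How it is judged:
By the outcome, as a careful person would: the job done as asked, in the order asked, and still so for the second after the job is handed in, while the arm keeps its last pose, push and grip.
It also fails if it takes over 54 s, if anything falls off the work surface, if the arm or the gripper's body presses on something with over 40 N, if the wrist force passes 120 N, or if a joint passes its speed limit or range.

## Working session

There is one attempt and no reset: what is moved stays moved. The work goes in short steps, each a Python script; the robot and the scene stay as the last script left them, time stands still between calls to the robot, and variables do not carry over. Pictures are saved under pics/ and viewed, at most 10 in all, crops included, and the job is handed in when it is done.

```bash
mkdir -p pics; ls
python3 - <<'E'
from rig import arm
import cv2
for n in ("scene","top"):
    cv2.imwrite(f"pics/{n}0.png",arm.snapshot(n)[:,:,::-1])
    c=arm.get_calibration(n);print(n,c["intrinsics"],c["cam_to_world"])
print(arm.current_t(),arm.grip_depth,arm.current_tool_rot())
E
```

```text
pics
scene [[454.02195748   0.         320.67861501]
 [  0.         454.02195748 242.95289018]
 [  0.           0.           1.        ]] [[-0.67590436  0.47370478 -0.56458575  1.196135  ]
 [ 0.73663233  0.45807343 -0.49753546  0.55854949]
 [ 0.02293681 -0.75217851 -0.65856009  0.83052462]
 [ 0.          0.          0.          1.        ]]
top [[591.92813295   0.         317.0425384 ]
 [  0.         591.92813295 232.78927513]
 [  0.           0.           1.        ]] [[ 5.70878413e-04 -9.87862591e-01  1.55329249e-01  3.44960405e-01]
 [-9.99956284e-01  8.85764199e-04  9.30839995e-03 -1.61852811e-02]
 [-9.33300518e-03 -1.55327772e-01 -9.87818899e-01  1.63975040e+00]
 [ 0.00000000e+00  0.00000000e+00  0.00000000e+00  1.00000000e+00]]
0.1 0.0188 [[-9.69213445e-01  2.46221740e-01 -3.91131293e-04]
 [ 2.46222023e-01  9.69212864e-01 -1.06745986e-03]
 [ 1.16257655e-04 -1.13090159e-03 -9.99999354e-01]]
```

View pics/top0.png

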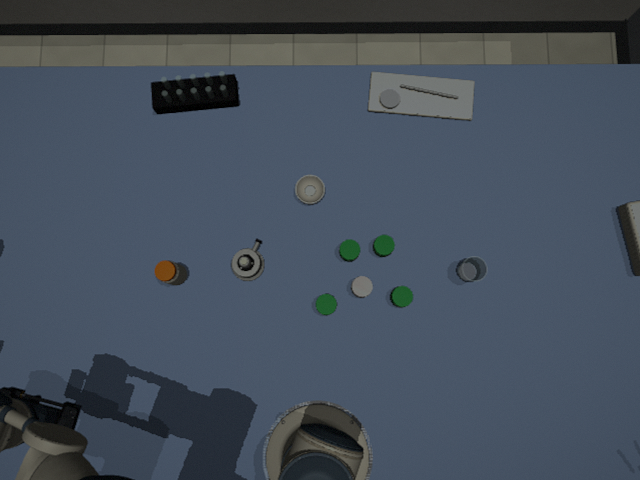

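View pics/scene0.png

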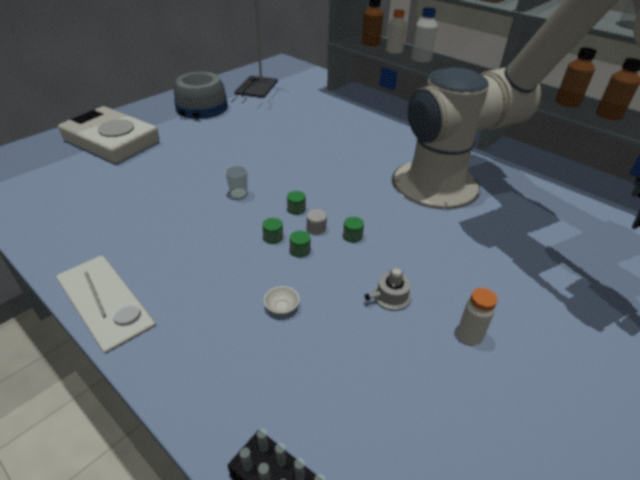

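The top view shows the plain cap at (362,287) with four green decoys around it, and the cell at (246,263) with its stub pointing to (259,241). The dish is at (310,189), the jar at (167,271) and the beaker at (470,270).

```bash
cat > h.py <<'E'
import numpy as np, cv2
from rig import arm
def ray(name,u,v,z,c=None):
    c=c or arm.get_calibration(name);K=c["intrinsics"];T=c["cam_to_world"]
    d=T[:3,:3]@np.linalg.solve(K,[u,v,1.]);o=T[:3,3]
    return o+d*(z-o[2])/d[2]
def rot(yaw): # tool down, y axis (closing) at world angle yaw deg
    a=np.radians(yaw);y=np.array([np.cos(a),np.sin(a),0]);z=np.array([0,0,-1.])
    return np.column_stack([np.cross(y,z),y,z])
E
python3 - <<'E'
from h import *
for n,u,v,z in [("cap",362,287,.05),("g1",349.5,250,.05),("g2",384,245,.05),("g3",326,304,.05),("g4",402,296,.05),("cell",247,264,.03),("spig",245,262,.088),("stub",258,242,.02),("dish",310,189,.028),("jar",166,271,.13),("beaker",470,270,.04)]:
    print(n,ray("top",u,v,z).round(3))
E
```

```text
cap [ 0.448 -0.122  0.05 ]
g1 [ 0.548 -0.089  0.05 ]
g2 [ 0.561 -0.182  0.05 ]
g3 [ 0.403 -0.025  0.05 ]
g4 [ 0.424 -0.228  0.05 ]
cell [0.512 0.19  0.03 ]
spig [0.511 0.188 0.088]
stub [0.574 0.162 0.02 ]
dish [0.722 0.019 0.028]
jar [0.484 0.385 0.13 ]
beaker [ 0.494 -0.415  0.04 ]
```

Run:
```python
from h import *
import pickle
D={}
for n,p,y in [("cell",(.511,.189),47),("cap",(.448,-.122),47)]:
    R=rot(y);P=[*p,.26]
    print(n,arm.solve_ik(P,R),arm.solve_ik(P,rot(y-180)))
    arm.move_to(P,R)
    D[n]=arm.get_calibration("wrist");im=arm.snapshot("wrist")
    cv2.imwrite(f"pics/w_{n}.png",im[:,:,::-1])
pickle.dump(D,open("D.pkl","wb"))
a=[cv2.imread(f"pics/w_{n}.png") for n in D]
cv2.imwrite("pics/both.png",cv2.resize(np.vstack(a),None,fx=.62,fy=.62,interpolation=cv2.INTER_AREA))
print(arm.current_t(),arm.current_force(),arm.current_joint_positions())
```

```text
cell [ 1.40173303e+01  1.92777715e+01  8.47026442e+01 -2.54444375e-14
  7.60195843e+01 -3.29826697e+01] [ 1.40173303e+01  1.92777715e+01  8.47026442e+01 -2.54444375e-14
  7.60195843e+01  1.47017330e+02]
cap [-2.26083791e+01  1.24280368e+01  9.48505693e+01 -2.54444375e-14
  7.27213940e+01 -6.96083791e+01] [-2.26083791e+01  1.24280368e+01  9.48505693e+01 -2.54444375e-14
  7.27213940e+01  1.10391621e+02]
3.3917 [-0.19450428  0.9921169  -0.36769159] [-2.24944222e+01  1.24456617e+01  9.48267074e+01  1.45508019e-02
  7.27253465e+01 -6.95644596e+01]
```

View pics/both.png

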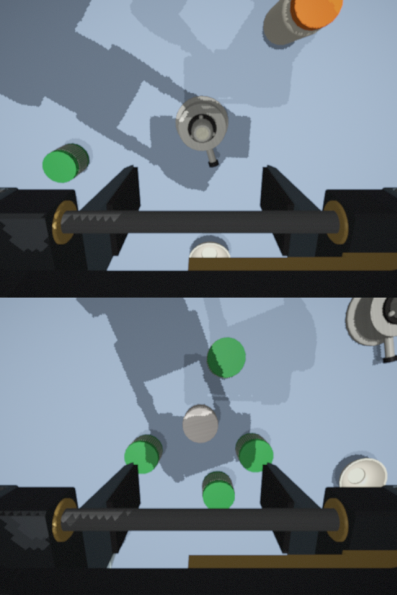

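The upper picture shows the cell at about (325,200) in full-size pixels, with the pins hidden by shadow. The lower one shows the cap at about (323,202), between the fingers and clear of the greens. I'll enlarge both for circle fits.

Run:
```python
import cv2,numpy as np
a=[cv2.resize(cv2.imread(f"pics/w_{n}.png")[140:270,260:390],None,fx=3,fy=3,interpolation=cv2.INTER_CUBIC) for n in("cell","cap")]
im=np.hstack(a);im=np.clip(im.astype(float)*1.5,0,255).astype(np.uint8)
cv2.imwrite("pics/crop.png",im)
```

```text
(no output)
```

View pics/crop.png

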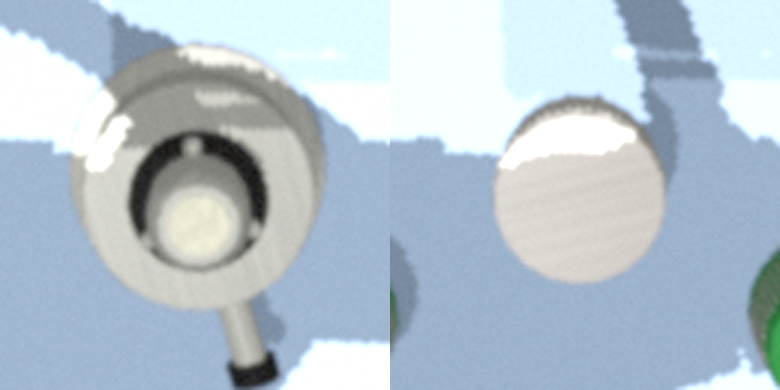

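Run:
```python
from h import *
import pickle
D=pickle.load(open("D.pkl","rb"))
f=lambda n,x,y,z:ray("",260+(x+.5)/3-.5,140+(y+.5)/3-.5,z,D[n])
for a in [("cell",200,192,.05),("cell",198.5,200.5,.056),("cell",197.5,223,.088),("cap",189.5,197.5,.05)]: print(a,f(*a).round(4))
for a in [(192,147),(148,243),(256,230)]:
    d=f("cell",*a,.062)-f("cell",198,203,.062); print(np.degrees(np.arctan2(d[1],d[0])))
```

```text
('cell', 200, 192, 0.05) [0.5105 0.1954 0.05  ]
('cell', 198.5, 200.5, 0.056) [0.5113 0.1939 0.056 ]
('cell', 197.5, 223, 0.088) [0.5109 0.1935 0.088 ]
('cap', 189.5, 197.5, 0.05) [ 0.4473 -0.1194  0.05  ]
143.18739556533666
-93.7266383036546
21.69879390225977
```

Run:
```python
from h import *
R=rot(47)
x,y=.4473,-.1197
arm.move_l([x,y,.10],R,feed=.25)
arm.move_l([x,y,.010],R,feed=.12)
print(arm.current_ee_pos(),arm.current_force())
arm.grip(.05)
print(arm.current_width(),arm.current_grasp_force(),arm.current_force())
arm.move_l([x,y,.17],R,feed=.25)
print(arm.current_width(),arm.current_force(),arm.current_torque())
arm.move_to([.511,.194,.17],R)
c=arm.get_calibration("wrist");im=arm.snapshot("wrist")
cv2.imwrite("pics/held.png",im[:,:,::-1]);cv2.imwrite("pics/scene1.png",arm.snapshot("scene")[230:350,340:460,::-1].repeat(4,0).repeat(4,1))
print(arm.current_t(),arm.current_ee_pos(),arm.current_force())
```

```text
[ 0.44774905 -0.11986961  0.01066898] [ 0.38083576 -0.23465498 -0.30382704]
0.05572960913597964 30.00069943489507 [-0.548673   -0.11219296  4.26113045]
0.05576492789821274 [ 1.47607264e-01 -2.60858396e-04 -2.89871113e+00] [-0.07322932  0.03598683 -0.01707747]
7.825 [0.51116463 0.19269291 0.16985119] [ 1.5115209   1.15427816 -1.30279807]
```

View pics/held.png

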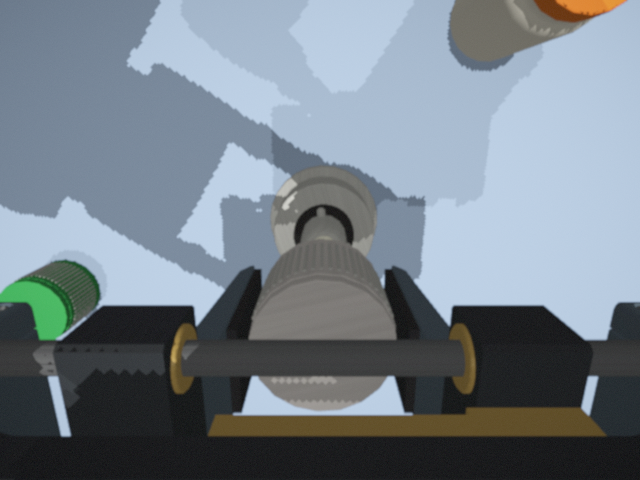

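View pics/scene1.png

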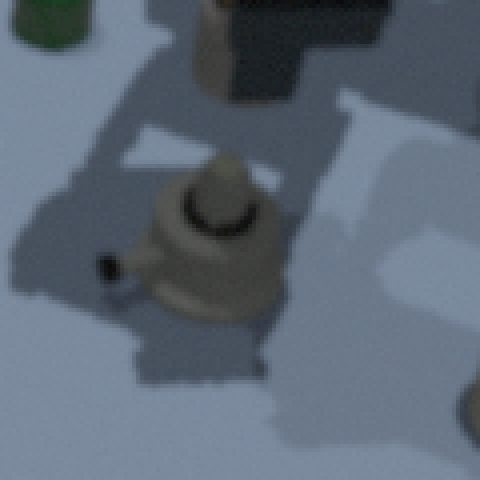

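The cap is held upright, with its top circle centred near (322,342), and the cell face below it is near (324,217). I'll check the offset in hand, then descend with force monitoring.

Run:
```python
from h import *
print(ray("wrist",322,342,.209),arm.current_ee_pos())
R=rot(47)
def lz(x,y,z,feed): 
    arm.move_l([x,y,z],R,feed=feed); print(round(z,4),arm.current_ee_pos().round(4),arm.current_force().round(1),arm.current_torque().round(2))
x,y=.511,.194
arm.sleep(.2);print(arm.current_ee_pos(),arm.current_force())
lz(x,y,.105,.15)
for z in (.097,.09,.083,.077): 
    lz(x,y,z,.06)
    f=arm.current_force()
    if np.linalg.norm(f-[0,0,-1.5])>15: break
print(arm.current_t())
```

```text
[0.50933912 0.19411212 0.209     ] [0.51116463 0.19269291 0.16985119]
[0.51119395 0.19327761 0.17008511] [-0.34666951 -0.23696869 -1.4537378 ]
0.105 [0.5113 0.194  0.1055] [ 0.2  0.5 -0.8] [-0.06  0.05 -0.01]
0.097 [0.511  0.194  0.0972] [-0.1  0.2 -2. ] [-0.    0.04  0.08]
0.09 [0.5108 0.1939 0.0897] [ 0.7  0.  -1.3] [-0.04  0.   -0.04]
0.083 [0.5107 0.1939 0.0826] [-0.1 -0.5 -1.5] [ 0.01  0.02 -0.  ]
0.077 [0.5107 0.1939 0.0766] [ 0.1 -0.  -2. ] [-0.03  0.    0.02]
9.675
```

Run:
```python
from h import *
R=rot(47);x,y=.511,.194
for z in np.arange(.0755,.066,-.001):
    arm.move_l([x,y,z],R,feed=.03); arm.sleep(.1)
    p=arm.current_ee_pos();f=arm.current_force(); print(round(z,4),p.round(4),f.round(1),arm.current_torque().round(2))
    if f[2]>5: break
print(arm.current_t())
```

```text
0.0755 [0.511  0.194  0.0756] [-0.   0.9 -2.6] [-0.02  0.02  0.  ]
0.0745 [0.511  0.194  0.0745] [ 0.1  0.4 -1.8] [-0.  0. -0.]
0.0735 [0.511  0.194  0.0735] [-0.2 -0.2 -1.9] [-0.05  0.02 -0.04]
0.0725 [0.511  0.194  0.0725] [ 0.2 -0.2 -2.5] [-0.04  0.02  0.03]
0.0715 [0.5112 0.194  0.0718] [-0.6 -0.3  5.1] [-0.14  0.26  0.02]
11.425
```

Run:
```python
from h import *
x,y=.511,.194
t=arm.current_t()
for yaw in range(52,172,5):
    arm.move_to([x,y,.0711],rot(yaw)); 
    p=arm.current_ee_pos();f=arm.current_force(); print(yaw,p.round(4),f.round(1),arm.current_torque().round(2),round(arm.current_t(),2))
    if f[2]<1.5:
        arm.sleep(.15);f=arm.current_force();print(f.round(1))
        if f[2]<1: break
    if np.linalg.norm(f)>40: break
    if arm.current_t()>26: break
```

```text
52 [0.5117 0.1942 0.0716] [ 0.3 -0.4  8.7] [-0.08  0.05  0.1 ] 11.68
57 [0.5115 0.194  0.0714] [ 0.7 -1.2  7.5] [-0.28  0.04  0.11] 11.93
62 [0.5108 0.1939 0.071 ] [-0.2 -1.   0.8] [-0.28  0.06  0.08] 12.18
[ 0.4 -2.6  0.2]
```

Run:
```python
from h import *
x,y=.511,.194
for yaw,z in [(64,.0705)]+[(65,z) for z in np.arange(.0695,.0645,-.001)]:
    arm.move_l([x,y,z],rot(yaw),feed=.02);arm.sleep(.1)
    p=arm.current_ee_pos();f=arm.current_force(); print(yaw,round(z,4),p.round(4),f.round(1),arm.current_torque().round(2),round(arm.current_t(),2))
    if np.linalg.norm(f)>12: break
```

```text
64 0.0705 [0.5109 0.194  0.0704] [-0.2 -1.5 -1.5] [-0.27  0.02  0.09] 12.68
65 0.0695 [0.5107 0.1938 0.0693] [-1.5 -3.7 -2.6] [-0.67  0.16  0.08] 13.03
65 0.0685 [0.5108 0.1938 0.0684] [-2.1 -5.7 -2. ] [-1.04  0.2   0.23] 13.38
65 0.0675 [0.5108 0.1938 0.0673] [-0.6 -4.7 -2.3] [-1.09  0.11  0.21] 13.72
65 0.0665 [0.5108 0.1938 0.0663] [-0.6 -5.4 -2.7] [-1.09  0.16  0.22] 14.07
65 0.0655 [0.5108 0.1938 0.0654] [-2.1 -5.4 -2.8] [-1.03  0.14  0.23] 14.43
65 0.0645 [0.5109 0.1938 0.0644] [-1.5 -5.2 -1.6] [-1.08  0.23  0.18] 14.78
```

Run:
```python
from h import *
x,y=.5105,.1932
for z in np.arange(.0645,.0545,-.001):
    arm.move_l([x,y,z],rot(65),feed=.02);arm.sleep(.1)
    p=arm.current_ee_pos();f=arm.current_force(); print(round(z,4),p.round(4),f.round(1),arm.current_torque().round(2),round(arm.current_t(),2))
    if f[2]>15 or np.linalg.norm(f)>20: break
```

```text
0.0645 [0.5108 0.1935 0.0646] [ 0.7  1.6 -1.3] [ 0.3 -0.1  0.2] 15.12
0.0635 [0.5108 0.1934 0.0636] [1.4 3.7 0.7] [ 0.45 -0.25  0.25] 15.47
0.0625 [0.5108 0.1933 0.0626] [2.8 3.9 1. ] [ 0.58 -0.41  0.17] 15.82
0.0615 [0.5107 0.1933 0.0616] [1.7 3.4 2.5] [ 0.72 -0.5   0.22] 16.18
0.0605 [0.5107 0.1933 0.0606] [2.7 4.9 3.1] [ 0.9  -0.54  0.21] 16.52
0.0595 [0.5108 0.1933 0.0601] [ 0.6  3.3 14.1] [0.55 0.02 0.16] 16.88
0.0585 [0.5108 0.1933 0.0597] [-2.9  1.9 27.4] [0.18 0.57 0.1 ] 17.23
```

Run:
```python
from h import *
arm.move_l([.5108,.1935,.0589],rot(65),feed=.02);arm.sleep(.4)
print(arm.current_ee_pos(),arm.current_force(),arm.current_torque(),arm.current_width(),arm.current_grasp_force())
a=arm.snapshot("scene")[230:350,340:460,::-1].repeat(4,0).repeat(4,1)
c=cv2.resize(arm.snapshot("wrist")[:,:,::-1],None,fx=.5,fy=.5)
b=np.zeros((480,320,3),np.uint8);b[:240]=c
cv2.imwrite("pics/fin.png",np.clip(np.hstack([a,b])*1.6,0,255).astype(np.uint8))
```

```text
[0.51087823 0.19331247 0.05972568] [-2.76694847 -0.03307555 23.44430302] [-0.03561793  0.36868429  0.10054137] 0.0559846322843161 30.003534103743732
```

View pics/fin.png

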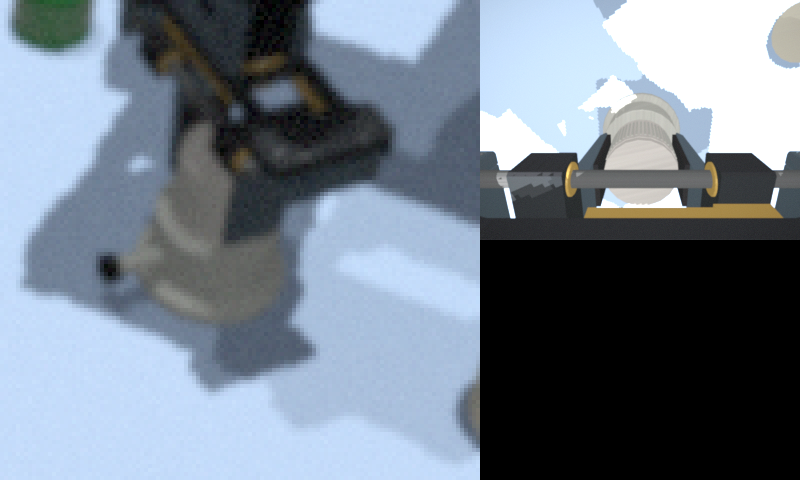

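The cap's rim is on the cell face and no black seal ring shows. It dropped 12 mm from the pin contact to a hard stop, as expected, and is held there with about 23 N.

```bash
python3 -c "
from rig import arm
print(arm.current_t(),arm.current_force());print(arm.sign_off())"
```

```text
17.975 [-2.49541561  0.84270275 20.65450487]
the job is handed in; nothing more can be done
None
```

The job is handed in at 18 s: the cap is keyed over the pins and pushed home against the seal, with the fingers still holding it down at about 21 N, and the beaker, jar and dish were not touched.

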